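# Try the new drive block in a spreader gate

## Task

The new drive block for the drone spreader's outlet gate is finished: slide the bench vise's jaw open well clear of the block, lift the block straight out and, with the gate still shut, lower its narrow foot well down between the two lugs of the gate's fork. Using the block, push the sprung gate half-way open against its spring and finish while holding it there, still gripping the upright block, with the robot itself not touching the spreader. Leave the vise open and the other things on the bench where they are.

Things in the scene. Friction and masses are not known exactly. Their poses are not given: they have to be found in the camera images.
- vise: Low grey bench vise fixed to the table, 190 x 80 mm, bed top 12 mm above the table. Origin: midway between the closed jaws, at table level; x runs along the vise from the sliding jaw to the fixed jaw, z up. Jaws 60 mm wide, tops 42 mm above the table; fixed jaw's face at x = +12 mm; end stop at x = -118 to -130 mm, 34 mm high. The block may stand up to 8 mm off-centre in y.
- vise_jaw (a joint): Sliding jaw of the vise, m: 0 = closed on the block (start), 0.040 = fully open; opens along the vise's -x. Stiff-sliding (about 3 N), no spring, stays where it is left.
- jaw_handle (a point): Centre of the top of the sliding jaw's upright steel handle plate, 80 mm above the table, moves with the jaw; frame as the vise's. The plate is 14 mm (vise x) by 30 mm (vise y), and stands free for 54 mm below this point; when closed it is 62 mm from the block's centre.
- block: Loose aluminium drive block standing in the vise, about 0.16 kg, 70 mm high. Origin: centre of its underside; z up; x is its thin direction (along the vise's x at the start). Lower 25 mm: narrow foot 16 mm (x) by 36 mm (y); above it a head 24 mm (x) by 36 mm (y), 45 mm high, with drilled holes. The jaws cover its lowest 30 mm; 40 mm stand free. The same when turned half round.
- spreader: Granule spreader's outlet unit, fixed: black frame 290 x 130 mm, grey deck 36 mm above the table, 60 mm square outlet at its -x end under a bright steel gate between two dark rails (tops 48 mm high, 78 mm apart inside), dark spring canister at the +x end (x 100 to 175 mm, top 70 mm high). Origin: table level, centre line, 110 mm from the -x end; x is the gate's opening direction, z up.
- gate (a joint): Travel of the sprung gate, m: 0 = shut (start, held by its spring), 0.030 = half, 0.060 = fully open; opens along the spreader's +x. Spring about 2.4 N when shut, 6 N at half, 9.6 N fully open; it slams shut when let go. White lines across the rails, level with the fork's centre mark, show shut, half and full.
- gate_fork (a point): Centre of the fork on the gate's top face, 42 mm above the table, moving with the gate (10 mm to +x of the spreader's origin when shut); axes as the spreader's. Two upright steel lugs, 8 mm thick (x), 40 mm wide (y), 22 mm high, with a 26 mm gap (inner faces at x = +-13 mm) open at top and sides. The block's foot fits in with its thin direction along x; it may rest on the gate.
- motor: Bystander: brushless drone motor standing on the bench, 46 mm across, 45 mm high; origin under its centre.
- jar: Bystander: small clear jar with black cap, 44 mm across, 55 mm high; origin under its centre.
- screwdriver: Bystander: screwdriver lying on the bench, 130 mm long; origin under its middle, x along it.
- remote: Bystander: white remote controller, 90 by 170 by 40 mm with two 25 mm sticks on top; origin under its centre.
- battery: Bystander: grey flight battery, 70 by 130 by 110 mm with a carrying handle up to 136 mm; origin under its centre.
- spinner: Bystander: white spreading disc, 100 mm across, 12 mm thick, lying flat; origin under its centre.
- wrench: Bystander: steel wrench, 150 mm long, lying on the bench; origin under its middle, x along it.
Not all that is in view belongs to the job. Several things have the shape of the block; the one meant has the colours described above.

How it is judged (in metres and radians):
On the way, in this order (a step that is already met when the one before it is completed fails the run):
1. the vise jaw is slid open at least 10 mm while the block still stands in the vise (value of joint vise_jaw above 0.01 m and distance of block from where it was at the start of the episode below 0.02 m), for 0.1 s.
2. the block is lifted out, clear of the jaws, in the gripper (height (world z) of block above 0.05 m and contact force between the fingers and block above 2 N and contact force between block and vise below 0.1 N), for 0.1 s.
3. the block's foot is down between the fork's lugs with the gate still shut (less than 15 mm open) (z of block in the frame of gate_fork between -0.003 and 0.016 m and x of block in the frame of gate_fork between -0.012 and 0.012 m and y of block in the frame of gate_fork between -0.022 and 0.022 m and value of joint gate below 0.015 m), for 0.05 s.
At the end, for the whole second after the job is handed in: Gate still at 24-36 mm of 60, pushed (>2 N) by the gripped block only: upright within 0.3 rad, underside at most 16 mm above the gate, within 12 mm (x) and 22 mm (y) of the fork centre; robot off the spreader; jaw at least 8 mm open; bystanders within 30 mm of their start (value of joint gate between 0.024 and 0.036 m and velocity of joint gate between -0.01 and 0.01 m/s and z of block in the frame of gate_fork between -0.003 and 0.016 m and x of block in the frame of gate_fork between -0.012 and 0.012 m and y of block in the frame of gate_fork between -0.022 and 0.022 m and contact force between block and spreader above 2 N and contact force between the fingers and block above 3 N and angle between block's own z axis and vertical below 0.3 rad and contact force between each of the fingers, the arm and spreader below 0.5 N and value of joint vise_jaw above 0.008 m and distance of each of motor, jar, screwdriver, remote, battery, spinner, wrench from where it was at the start of the episode below 0.03 m); the arm keeps its last pose, push and grip.
It fails at once if a bystander is moved by more than 30 mm (distance of any of motor, jar, screwdriver, remote, battery, spinner, wrench from where it was at the start of the episode above 0.03 m).
It also fails if it takes over 51 s, if anything falls off the work surface, if the arm or the gripper's body presses on something with over 40 N, if the wrist force passes 120 N, or if a joint passes its speed limit or range.

## Robot

A 6-joint arm with a two-finger parallel gripper is mounted at the origin on the work surface. World frame = base frame: x ahead of the robot, y to its left, z up, the work surface at z = 0. Lengths are in m, angles in degrees, forces in N, time in s.
With the tool pointing down it reaches from about 0.325 to 0.85 m from the base axis. Payload 15.5 kg.
Tool frame: the origin (TCP) lies at the very end of the fingers, on their centre line; the grasp point (between the pads) lies arm.grip_depth behind it (arm.grip_depth is the distance from the TCP to the grasp point, in m); z points along the fingers, y is the line along which they close (so a half turn about z gives the same grasp; the last joint's range is limited). The gripper opens to 91 mm and grips with 3 to 60 N. Pads are 32 mm wide; open, the fingers measure 118 mm over their backs; the gripper's body (76 mm by 178 mm) begins 60 mm behind the grasp point.
Start: joints at [71.018, 28.281, 77.091, -0, 74.628, -5.472], TCP at [0.146, 0.608, 0.214] pointing down, gripper open.
Joint ranges: [-166.48, 166.48], [-47.26, 123.95], [12.59, 153.08], [-70.14, 250.14], [6.76, 159.57], [-176.63, 176.63]. Speed limits (degrees/s): [108.29, 108.29, 147.25, 172.46, 172.46, 172.46].

## Interface

Orientations are given as a 3x3 rotation matrix whose columns are the frame's x, y, z axes.
In Python, from rig import arm gives the robot as it stands. Calls block until the motion is done:
- arm.move_to(position, orientation): joint-space move of the TCP to a pose.
- arm.move_l(position, orientation=None, feed=0.15): straight line of the TCP; orientation=None keeps the orientation; feed is the mean speed in m/s.
- arm.move_joints(angles): joint-space move.
- arm.grip(opening): finger opening in m; the grip force is fixed at half the most; returns when the fingers have stopped.
- arm.sleep(seconds).
- arm.solve_ik(position, orientation): joint angles nearest the present ones, or None.
- arm.snapshot(name): name is "scene" or "side" or "wrist"; returns the picture (420x560x3 uint8, red, green, blue); there is no depth.
- arm.get_calibration(name): a dict with "intrinsics" (3x3 intrinsics, pixels), "k1" (the pictures are not rectified: a ray, as slopes to the right and down, at radius r is drawn at 1 + k1 r^2 times it, then the intrinsics apply), "cam_to_world" (4x4, takes a point from camera to world coordinates). Camera axes: x right, y down, z forward; pixel columns grow to the right and rows downward; lengths in m; the calibration is good to about 2 mm. A picture is of the moment at which its call begins: read the wrist's pose just before it. get_calibration takes no time and is no camera call; for the wrist camera it gives the pose at the moment of the call.
A pose or a line that the arm cannot do raises arm.Unreachable and nothing moves.
- arm.sign_off(): hands the job in; it is judged then, once.
Readings, each from a call of its own:
- arm.current_t(): time.
- arm.current_joint_positions(): joint angles.
- arm.current_dq(): joint speeds.
- arm.current_tau(): joint torques, N m.
- arm.current_ee_pos(): TCP position.
- arm.current_tool_rot(): TCP orientation.
- arm.current_force(): force on the tool from outside, world axes, zero at the start.
- arm.current_torque(): the same for the moment, N m.
- arm.current_width(): finger opening in m.
- arm.current_grasp_force(): force on a finger pad.
Only numpy, scipy, OpenCV 4.12 (cv2) and the standard library are available. Lean on these libraries where they do the work, as an engineer would, in place of code of your own. Each camera call takes 0.05 s, during which the arm holds its last target. There are 200 camera calls.

## Working session

There is one attempt and no reset: what is moved stays moved. The work goes in short steps, each a Python script; the robot and the scene stay as the last script left them, time stands still between calls to the robot, and variables do not carry over. Pictures are saved under pics/ and viewed, at most 10 in all, crops included, and the job is handed in when it is done.

```bash
mkdir -p pics
cat > h.py <<'E'
import numpy as np, cv2
from rig import arm
def snap(n,f):
    c=arm.get_calibration(n); im=arm.snapshot(n)
    cv2.imwrite(f'pics/{f}.png',im[:,:,::-1]); np.savez(f'pics/{f}.npz',K=c['intrinsics'],k1=c['k1'],T=c['cam_to_world']); return im
def ray(f,u,v):
    d=np.load(f'pics/{f}.npz'); K=d['K'];k=float(d['k1'])
    p=cv2.undistortPoints(np.array([[[u,v]]],float),K,np.array([k,0,0,0,0]))[0,0]
    T=d['T']; return T[:3,3],T[:3,:3]@np.array([p[0],p[1],1])
def onz(f,u,v,z):
    o,r=ray(f,u,v); return o+r*(z-o[2])/r[2]
E
python3 - <<'E'
from h import *
a=snap('scene','s0');b=snap('side','d0');c=snap('wrist','w0')
for f in('s0','d0','w0'):
    print(f,np.load(f'pics/{f}.npz')['T'].round(3).tolist())
print(arm.grip_depth,arm.current_tool_rot(),arm.current_width())
E
```

```text
s0 [[0.711, 0.599, -0.368, 1.046], [0.703, -0.609, 0.367, -0.445], [-0.004, -0.52, -0.854, 1.102], [0.0, 0.0, 0.0, 1.0]]
d0 [[0.883, -0.261, 0.39, -0.068], [-0.468, -0.446, 0.763, -1.221], [-0.025, -0.856, -0.516, 0.904], [0.0, 0.0, 0.0, 1.0]]
w0 [[0.234, 0.934, 0.27, 0.069], [0.972, -0.225, -0.066, 0.626], [-0.001, 0.278, -0.961, 0.383], [0.0, 0.0, 0.0, 1.0]]
0.0188 [[-9.72327176e-01  2.33623149e-01 -2.94062966e-04]
 [ 2.33623320e-01  9.72326784e-01 -8.77551221e-04]
 [ 8.09090180e-05 -9.21966868e-04 -9.99999572e-01]] 0.09108829604250328
```

View pics/s0.png

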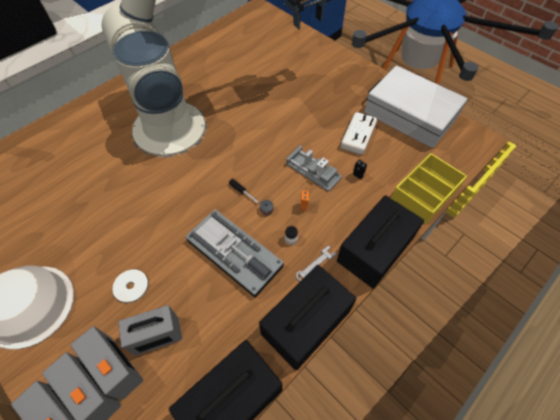

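View pics/w0.png

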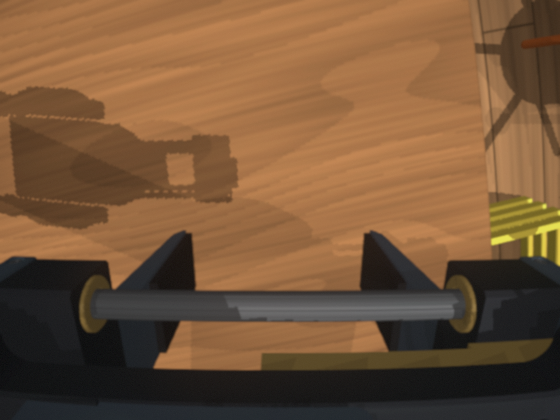

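The scene view shows the vise at about (313,168) with a white/aluminium block in it, an orange decoy at (305,198) and a black one at (360,169). The spreader is at (235,252), with the canister at its lower right. The wrist view shows only empty bench. Next I enlarge the crops.

Run:
```python
from h import *
s=cv2.imread('pics/s0.png');d=cv2.imread('pics/d0.png')
a=cv2.resize(s[130:300,175:375],None,fx=4,fy=3.5,interpolation=cv2.INTER_CUBIC)[:595]
cv2.imwrite('pics/c1.png',a)
for n,u,v in[('vise',313,168),('spr',235,252),('block',322,163),('handle',308,157),('can',262,265),('shut',215,235),('motor',266,207),('jar',291,235),('orange',305,198)]: print(n,onz('s0',u,v,.04).round(3))
```

```text
vise [0.549 0.217 0.04 ]
spr [ 0.594 -0.185  0.04 ]
block [0.556 0.255 0.04 ]
handle [0.504 0.241 0.04 ]
can [ 0.683 -0.157  0.04 ]
shut [ 0.507 -0.19   0.04 ]
motor [ 0.547 -0.007  0.04 ]
jar [ 0.675 -0.024  0.04 ]
orange [0.613 0.107 0.04 ]
```

View pics/c1.png

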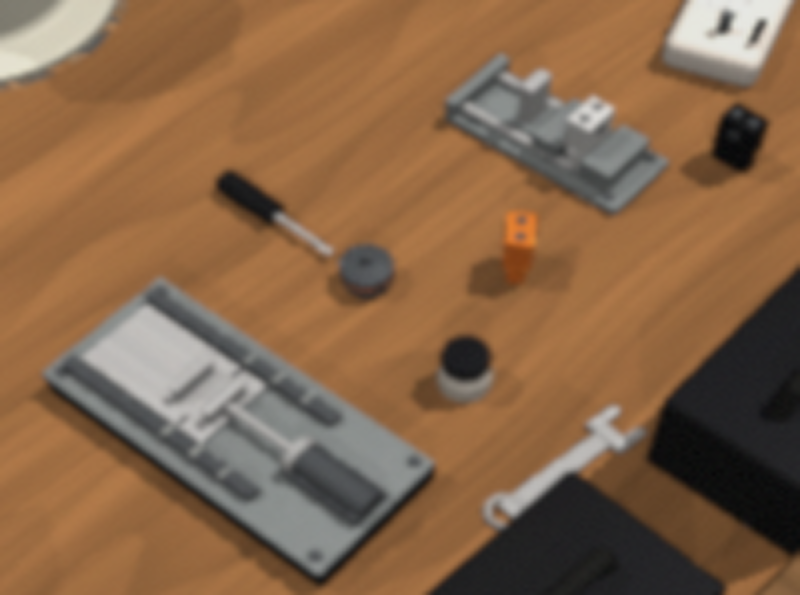

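View pics/d0.png

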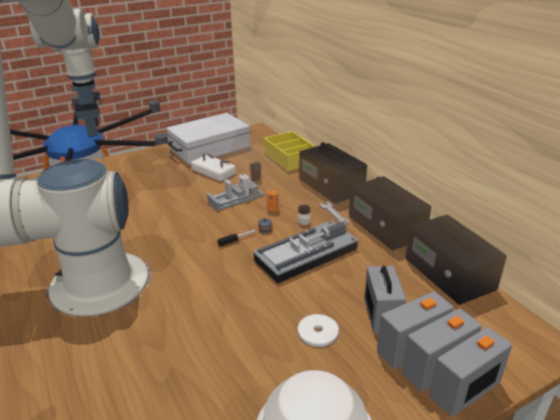

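The crop shows the vise axis running from the handle plate (540,73) to the block top (592,113), then on to the fixed jaw. The spreader's fork is at about (213,395) crop and its canister at (340,483). The side view agrees with this layout. Next I take close wrist views.

Run:
```python
from h import *
c=lambda u,v,z: onz('s0',u/4+175,v/3.5+130,z)
h=c(540,73,.08);b=c(592,113,.07);print(h.round(3),b.round(3),np.degrees(np.arctan2(*(b-h)[1::-1])))
e1=c(503,55,.012);e2=c(665,165,.012);e3=c(612,212,.012);print('vise edge',e1.round(3),e2.round(3),e3.round(3),np.degrees(np.arctan2(*(e2-e1)[1::-1])))
f=c(215,397,.055);k=c(343,483,.07);print(f.round(3),k.round(3))
p=[c(47,375,.036),c(160,280,.036),c(432,465,.036),c(318,578,.036)]
print(np.round(p,3))
v=p[2]-p[1];print(np.degrees(np.arctan2(v[1],v[0])),np.linalg.norm(v),np.linalg.norm(p[0]-p[1]))
```

```text
[0.511 0.24  0.08 ] [0.571 0.24  0.07 ] 0.4852128479043553
vise edge [0.435 0.279 0.012] [0.633 0.274 0.012] [0.637 0.199 0.012] -1.6494618614660597
[ 0.566 -0.183  0.055] [ 0.697 -0.174  0.07 ]
[[ 0.448 -0.255  0.036]
 [ 0.435 -0.129  0.036]
 [ 0.721 -0.107  0.036]
 [ 0.733 -0.235  0.036]]
4.404462028264376 0.2870942052609019 0.1261735455769768
```

```bash
cat >> h.py <<'E'
def R(yaw,s=1):  # tool y along +-x of yaw (deg), z down
    a=np.radians(yaw); y=s*np.array([np.cos(a),np.sin(a),0]); z=np.array([0,0,-1.]); return np.c_[np.cross(y,z),y,z]
E
python3 - <<'E'
from h import *
print(np.load('pics/w0.npz')['K'][0])
for s in(1,-1):
    for p in([.56,.18,.25],[.57,-.24,.25]): 
        q=arm.solve_ik(p,R(0,s)); print(s,None if q is None else np.round(q,1))
r=R(0,1); print(r[:,0])
arm.move_to([.545,.24-.06*r[1,0],.27],r); snap('wrist','w1')
print(arm.current_t())
E
```

```text
[342.80953499   0.         277.39249596]
1 [12.  23.4 79.6 -0.  77.  12. ]
1 [-28.4  26.   75.2  -0.   78.8 -28.4]
-1 [  12.    23.4   79.6   -0.    77.  -168. ]
-1 [-28.4  26.   75.2  -0.   78.8 151.6]
[-0.  1.  0.]
2.3083
```

View pics/w1.png

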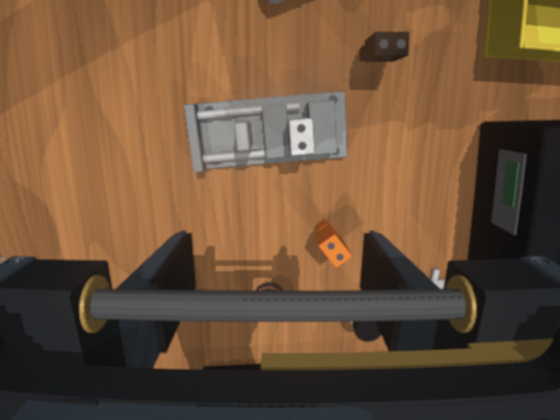

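The wrist view shows the vise with corners at about (187,105), (345,93), (346,156) and (193,171). The white block top is at (302,137) and the handle plate top at (243,136). Now I refine these with masks.

Run:
```python
from h import *
im=cv2.imread('pics/w1.png')
sub=im[85:185,175:360]; hsv=cv2.cvtColor(sub,cv2.COLOR_BGR2HSV)
m=(hsv[...,1]<70).astype(np.uint8); n,l,st,c=cv2.connectedComponentsWithStats(m); i=1+st[1:,4].argmax()
cnt=cv2.findContours((l==i).astype(np.uint8),0,1)[0]; cnt=max(cnt,key=cv2.contourArea)
bx=cv2.boxPoints(cv2.minAreaRect(cnt))+[175,85]; P=np.array([onz('w1',*p,.012) for p in bx]);print(bx.round(0).tolist(),P.round(4).tolist())
def bright(x0,x1,y0,y1,z,th):
    g=im[y0:y1,x0:x1]; h=cv2.cvtColor(g,cv2.COLOR_BGR2HSV); mm=((h[...,2]>th)&(h[...,1]<60)).astype(np.uint8)
    n,l,st,c=cv2.connectedComponentsWithStats(mm); i=1+st[1:,4].argmax()
    ct=max(cv2.findContours((l==i).astype(np.uint8),0,1)[0],key=cv2.contourArea)
    r=cv2.minAreaRect(ct);b=cv2.boxPoints(r)+[x0,y0]
    Q=np.array([onz('w1',*p,z) for p in b]);print(r,Q.mean(0).round(4)); print(Q.round(4).tolist())
bright(280,320,110,165,.082,185)
bright(230,255,110,160,.080,150)
cv2.imwrite('pics/c2.png',cv2.resize(im[85:185,175:360],None,fx=4.3,fy=4.3,interpolation=cv2.INTER_CUBIC))
print(onz('w1',302,137,.082),onz('w1',243,134,.08))
```

```text
[[184.0, 104.0], [344.0, 90.0], [350.0, 158.0], [190.0, 172.0]] [[0.4313, 0.2678, 0.012], [0.6241, 0.2836, 0.012], [0.6353, 0.202, 0.012], [0.4334, 0.1844, 0.012]]
((21.584484100341797, 26.436206817626953), (34.411102294921875, 22.0207576751709), 86.633544921875) [0.5696 0.2335 0.082 ]
[[0.557, 0.2503, 0.082], [0.5794, 0.2517, 0.082], [0.5823, 0.2168, 0.082], [0.5595, 0.2154, 0.082]]
((11.54878044128418, 25.93902587890625), (26.72443199157715, 11.043153762817383), 83.6598129272461) [0.5076 0.2339 0.08  ]
[[0.5008, 0.2469, 0.08], [0.5121, 0.2481, 0.08], [0.5146, 0.221, 0.08], [0.5031, 0.2197, 0.08]]
[0.56996984 0.23312724 0.082     ] [0.5091686 0.2360233 0.08     ]
```

View pics/c2.png

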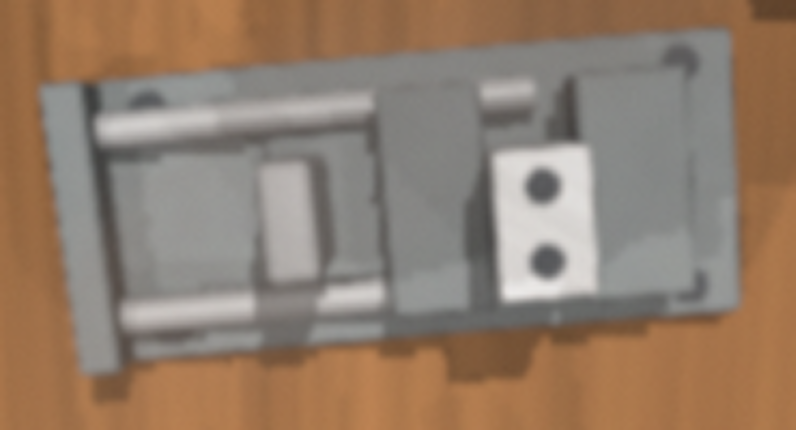

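The enlarged crop confirms the handle plate and the white block with two holes, with the vise yawed by about 4.3°. Now I open the jaw.

Run:
```python
from h import *
yaw=4.3;r=R(yaw);u=r[:,1]
h=np.array([.508,.234,0])
arm.grip(.044); arm.move_to(h+[0,0,.12],r); arm.move_l(h+[0,0,.047],feed=.1)
print('down',arm.current_force().round(1))
arm.move_l(h-.047*u+[0,0,.047],feed=.05); print('pulled',arm.current_force().round(1))
arm.move_l(h-.042*u+[0,0,.047],feed=.05)
arm.move_l(h-.042*u+[0,0,.15],feed=.2); print(arm.current_force().round(1))
b=np.array([.570,.2335,0])
arm.move_l(b-[0,.06,-.27]+.0*u,feed=.25); snap('wrist','w2'); print(arm.current_t())
im=cv2.imread('pics/w2.png')
cv2.imwrite('pics/c3.png',cv2.resize(im[85:185,135:320],None,fx=4.3,fy=4.3,interpolation=cv2.INTER_CUBIC))
```

```text
down [-0.3  0.4  0.9]
pulled [-0.6  0.4  0.2]
[-0.4  0.  -0.7]
7.6167
```

View pics/c3.png

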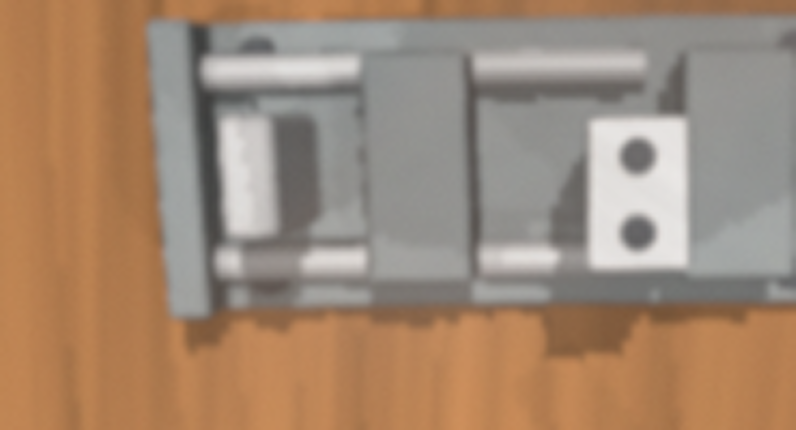

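The jaw is open by about 30 mm and the block still stands against the fixed jaw (top centre at about (283,130) in the full image). Next I grasp it, lift it and look at the spreader from close by.

Run:
```python
from h import *
b=onz('w2',283.4,129.9,.082);print(b)
r=R(4.3)
b=np.array([b[0],b[1],0])
arm.grip(.06); arm.move_to(b+[0,0,.13],r); arm.move_l(b+[0,0,.049],feed=.12); print('f',arm.current_force().round(1))
arm.grip(0.0); print(arm.current_width(),arm.current_grasp_force(),arm.current_force().round(1))
arm.move_l(b+[0,0,.20],feed=.15); print(arm.current_force().round(1),arm.current_width())
r2=R(4.5)
arm.move_to([.575,-.185-.07,.29],r2); snap('wrist','w3'); print(arm.current_t())
```

```text
[0.56987784 0.2333851  0.082     ]
f [0.5 0.6 0.8]
0.023732693977944676 29.98273730278015 [-3.8  1.1  4.2]
[-0.1 -0.6 -1.7] 0.023905724328645215
13.2167
```

View pics/w3.png

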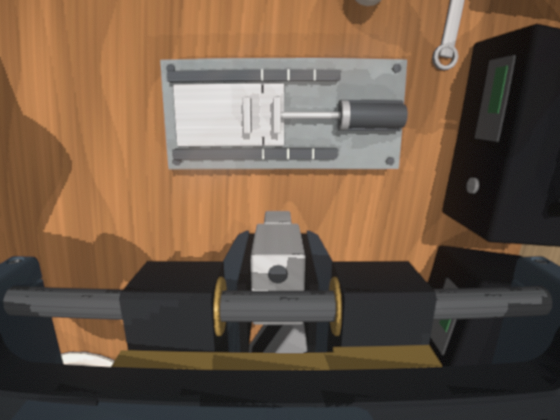

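The wrist view shows the gripped block at the bottom. The spreader deck has corners at about (162,60), (406,59), (402,168) and (168,169). The fork lugs are at columns 246 and 277, row 116, and the shut lines on the rails at (263,74) and (263,154).

Run:
```python
from h import *
im=cv2.imread('pics/w3.png')
cv2.imwrite('pics/c4.png',cv2.resize(im[60:170,200:330],None,fx=5.4,fy=5.4,interpolation=cv2.INTER_CUBIC))
hsv=cv2.cvtColor(im,cv2.COLOR_BGR2HSV)[45:185,150:420]
m=(hsv[...,1]<70).astype(np.uint8); n,l,st,c=cv2.connectedComponentsWithStats(m); i=1+st[1:,4].argmax()
ct=max(cv2.findContours((l==i).astype(np.uint8),0,1)[0],key=cv2.contourArea)
bx=cv2.boxPoints(cv2.minAreaRect(ct))+[150,45];print(bx)
P=np.array([onz('w3',*p,.036) for p in bx]);print(P.round(4))
for u,v,z in[(263,74,.048),(263,154,.048),(246.5,116,.064),(277,116,.064),(375,114,.07)]:print(u,v,onz('w3',u,v,z).round(4))
```

```text
[[160.         168.99998474]
 [160.          58.        ]
 [405.99996948  58.        ]
 [405.99996948 168.99998474]]
[[ 0.4274 -0.257   0.036 ]
 [ 0.4273 -0.1251  0.036 ]
 [ 0.7146 -0.1019  0.036 ]
 [ 0.7363 -0.2325  0.036 ]]
263 74 [ 0.5496 -0.1362  0.048 ]
263 154 [ 0.5559 -0.2271  0.048 ]
246.5 116 [ 0.535 -0.184  0.064]
277 116 [ 0.5691 -0.1814  0.064 ]
375 114 [ 0.6773 -0.1698  0.07  ]
```

View pics/c4.png

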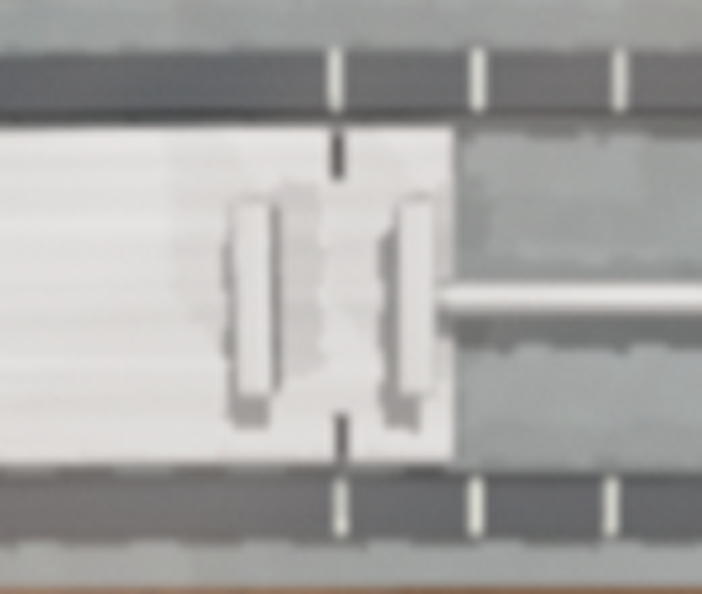

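The lines and lugs agree on the fork centre at (0.552, -0.182), yaw about 4.4°. Next I insert the foot.

Run:
```python
from h import *
r=R(4.4);f=np.array([.552,-.1822,0]);u=r[:,1]
arm.move_to(f+[0,0,.16],r); print('f',arm.current_force().round(1))
arm.move_l(f+[0,0,.115],feed=.1); print('f',arm.current_force().round(1))
arm.move_l(f+[0,0,.083],feed=.05); arm.sleep(.2); print('f',arm.current_force().round(1),arm.current_ee_pos().round(4),arm.current_t())
snap('wrist','w4');snap('side','d4')
for s in(.006,.012,.020,.028,.034):
    arm.move_l(f+s*u+[0,0,.083],feed=.04); arm.sleep(.15);print(s,(arm.current_force()@u).round(2),arm.current_force().round(1),((arm.current_ee_pos()-f)@u).round(4))
snap('wrist','w5');snap('scene','s5');print(arm.current_t(),arm.current_width(),arm.current_grasp_force())
s=cv2.imread('pics/s5.png')[215:300,180:290]
a=cv2.imread('pics/w5.png')[:330]
cv2.imwrite('pics/c5.png',np.vstack([cv2.resize(a,(440,260)),cv2.resize(s,(440,340),interpolation=cv2.INTER_CUBIC)]))
```

```text
f [ 0.6 -0.6 -1.2]
f [-0.2 -0.6 -2.3]
f [-0.1 -1.1 -1.4] [ 0.5522 -0.1823  0.0833] 15.4583
0.006 -1.51 [-1.5  0.4 -1. ] 0.0058
0.012 -2.96 [-3.   0.2 -3. ] 0.0118
0.02 -3.42 [-3.5  1.  -2.5] 0.0197
0.028 -5.59 [-5.7  1.1 -2.3] 0.0275
0.034 -5.95 [-6.  1. -1.] 0.0334
18.0083 0.023642827855161117 29.979735016822815
```

View pics/c5.png

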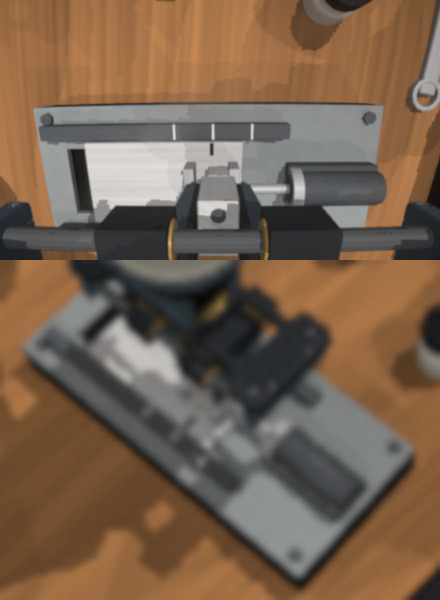

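The wrist view shows the gate's black mark at (211,148), level with the half line at (212,132). The foot is between the lugs, and the 6 N push matches the spring's half-open force. Handing in.

Run:
```python
from h import *
arm.sleep(.3);print(arm.current_force().round(1),arm.current_dq().round(2));print(arm.sign_off())
```

```text
[-6.8  1.8 -0.7] [-0.04 -0.   -0.09 -0.04  0.09  0.07]
the job is handed in; nothing more can be done
None
```

The job is handed in; the verdict was not shown. The vise jaw is about 30 mm open, and the gripped block is holding the gate at about half-open (about 29 mm by the rail marks, about 6 N push).

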